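# Turn the trolley wheel until its valve is at the top

## Robot

A 6-joint arm with a two-finger parallel gripper is mounted at the origin on a cart in front of the work surface, level with it; the furniture and walls round the work are solid. World frame = base frame: x ahead of the robot, y to its left, z up, the work surface at z = 0. Lengths are in m, angles in rad, forces in N, time in s.
With the tool pointing down it reaches from about 0.275 to 0.85 m from the base axis. Payload 5.2 kg.
Tool frame: the origin (TCP) lies at the very end of the fingers, on their centre line; the grasp point (between the pads) lies 19 mm behind it; z points along the fingers, y is the direction in which the jaws open and shut (so a half turn about z gives the same grasp; the last joint's range is limited). The gripper opens to 85 mm and grips with 20 to 120 N. Pads are 22 mm wide; open, the fingers measure 114 mm over their backs; the gripper's body (76 mm by 85 mm) begins 54 mm behind the grasp point. The pads swing forward as they close: fully open they stand 13 mm farther back than shut.
Start: joints at [0.938, 0.259, 1.535, -0, 1.348, -0.203], TCP at [0.229, 0.5, 0.231] pointing down, gripper open.
Joint ranges: [-3.14, 3.14], [-0.91, 2.08], [0.19, 2.58], [-1.22, 4.36], [0.22, 2.71], [-3.12, 3.12]. Speed limits (rad/s): [2.57, 2.57, 3.14, 3.14, 3.14, 3.14].

## Interface

Orientations are given as a unit quaternion [w, x, y, z].
In Python, from workcell import sense, grab_frame, get_calibration, close_job gives the robot as it stands. The module is installed in compiled form; this text tells all that it offers.
- The arm moves only by the shell command python3 -m creep 'ROWS' [FORCE]. ROWS is JSON, a list that holds one entry, the list of rows, each a list of 7 numbers: the turn, a rotation vector about the tool's x, y, z in rad, then the shift along the tool's x, y, z in mm, then the closure in counts, from 0 (fully open) to 255 (shut). In form: [[[wx, wy, wz, dx, dy, dz, hand], ...]]. A call has 1 to 12 rows; each row is the pose to reach, as a shift and turn from the pose commanded when the call began, along the tool's axes at that moment; what a row does not reach only later rows make up. A row lasts 1/8 s, in which the tool goes at most 62.5 mm and 10.7 degrees, less where a joint would pass 70% of its speed; a pose out of reach is approached as far as the arm can. A call with a gripper value outside its range is refused whole. The fingers move at their own pace and stop on an object; FORCE is the grip in N (left out, the last holds). Time passes only in rows, so rows that repeat a pose let the fingers close. It gives the time, the measured TCP pose, the force and the opening at its end, in the units of the state.
- sense(): the state, without advancing time (a new reading comes with each control period).
- grab_frame(name): name is "side" or "top" or "wrist"; returns the picture (384x512x3 uint8, blue, green, red); there is no depth.
- get_calibration(name): a dict with "mtx" (3x3 intrinsics, pixels), "T" (4x4, takes a point from camera to world coordinates). Camera axes: x right, y down, z forward; pixel columns grow to the right and rows downward; lengths in m; the calibration is good to about 2 mm. A picture is of the moment at which its call begins: read the wrist's pose just before it. get_calibration takes no time and is no camera call; for the wrist camera it gives the pose at the moment of the call.
- close_job(): hands the job in, once; it reports no verdict.
The state is a dict: "t": time; "joint_pos": joint angles; "qvel": joint speeds; "effort": joint torques, N m; "position": TCP position; "tool_rot": TCP orientation; "wrist_force": force on the tool from outside, world axes, zero at the start; "moment": the same for the moment, N m; "width": opening from 0.0 (shut) to 1.0 (fully open).
Only numpy, scipy, OpenCV 4.12 (cv2) and the standard library are available. Lean on these libraries where they do the work, as an engineer would, in place of code of your own. Each camera call takes 0.05 s, during which the arm holds its last target.

## Task

The gas-bottle trolley's wheel hangs in its service stand and must be pumped up next: gently push its red spokes round, one after another, until the valve stem with the yellow cap is at the very top of the wheel, pointing straight up the lean, and leave the wheel at rest there. Push only on the spokes, with the fingertips: do not pinch or grip anything, keep off the black tyre, whose glue is wet, and off the valve stem, and leave the things standing round about where they are.

Things in the scene. Friction and masses are not known exactly. Their poses are not given: they have to be found in the camera images.
- stand: Wheel stand, fixed to the worktop: grey base plate 260 (x) x 360 (y) x 10 mm, an upright at each side (y = +-158 mm, 14 mm thick, 170 mm high), the wheel between them. Origin: centre of the base's underside; z up, x away from the robot (turned by the stand's yaw, within 0.25 rad), y to the left.
- front_bar (a point): Middle of the front steel cross bar, 14 mm thick, from upright to upright along the stand's y at hub level, 36 mm before the wheel's middle plane along the axle; a like bar runs 36 mm behind it. Each has a block 44 wide, 30 high and 20 mm thick at the hub. The axle end stands 52 mm before the plane. The bars part the wheel into an upper and a lower half, so a spoke can be followed only part of the way round.
- hub (a point): Centre of the wheel, on its axle, 150 mm above the stand's origin. The wheel leans back by 45 degrees: its middle plane holds the stand's y axis and the line up the lean, (0.707, 0, 0.707) in the stand's frame. The axle points away from the robot and down, (0.707, 0, -0.707); a tool tilted 45 degrees forward looks along it. Behind the plane the space between the spokes is open.
- wheel (a joint): Wheel angle, rad. At 0 and every full turn (+-6.283) the stem is at the very top. It grows as the wheel turns clockwise seen from the robot (top goes to the robot's right, -y). Turns either way without end; starts with the stem near the bottom (2.62 to 3.66); stays where it is left: dry friction 0.2 Nm (about 3 N at 65 mm from the hub), hardly coasts.
- spokes: Six straight round red spokes, 12 mm thick, from the hub (radius 22 mm, 44 mm long) to the red rim (inner radius 94 mm), in the wheel's middle plane, 60 degrees apart. The stem stands midway between two: with the stem at the top, spokes are at 30, 90, 150, 210, 270 and 330 degrees from the top. A finger that meets them faster than about 0.1 m/s knocks hard.
- tyre: Black rubber tyre on the rim, from radius 94 mm (with rim) to 132 mm, 28 mm thick along the axle. Not to be touched. Origin at the hub centre.
- stem: Bent brass valve stem, 7 mm thick, with a yellow cap 10 mm thick. It comes out of the front of the rim and lies 20 mm before the middle plane, pointing outward from the hub across the front of the tyre, from radius 99 to 140 mm. Not to be pushed. Origin at the hub centre.
- stem_tip (a point): Outer end of the yellow cap, 140 mm from the axle, 20 mm before the middle plane of the wheel (on the robot's side).
- tape_1: Roll of black tape 58x56x19 mm, bystander, lying flat. Origin: centre of its underside.
- fitting_a: Small brass tube fitting 21x20x36 mm, standing, bystander. Origin: centre of its underside.
- hex_key_a: Black hex key 30x77x5 mm, lying, bystander. Origin: centre of its underside.
- screwdriver: Screwdriver with red handle 25x175x25 mm, lying, bystander. Origin: centre of its underside.
- beaker: Glass beaker 53x53x70 mm, bystander. Origin: centre of its underside.
- lab_timer: Bench timer 72x62x19 mm, lying flat, bystander. Origin: centre of its underside.

How it is judged:
At the end, for the whole second after the job is handed in: The tip of the valve stem is above the hub and within 20 mm (about 8 degrees) to either side of the very top of the wheel, and the wheel is at rest (below 0.05 rad/s) (y of stem_tip in the frame of stand between -0.02 and 0.02 m and z of stem_tip in the frame of stand above 0.2 m and velocity of joint wheel between -0.05 and 0.05 rad/s); the robot touches nothing.
It fails at once if the tyre is pushed (over 3 N) (contact force between any of the fingers, the arm and tyre above 3 N).
It fails at once if the valve stem is pushed (over 3 N) (contact force between any of the fingers, the arm and stem above 3 N).
It fails at once if the spokes are pinched or shoved hard (over 30 N) (contact force between any of the fingers, the arm and spokes above 30 N).
It fails at once if a thing standing round about is moved by more than 20 mm or lifted (distance of any of tape_1, fitting_a, hex_key_a, screwdriver, beaker, lab_timer from where it was at the start of the episode above 0.02 m).
It also fails if it takes over 64 s, if anything falls off the work surface, if the arm or the gripper's body presses on something with over 40 N, if the wrist force passes 120 N, or if a joint passes its speed limit or range.

## Working session

There is one attempt and no reset: what is moved stays moved. The work goes in short steps, Python scripts to look and compute and a shell command to move; the robot and the scene stay as the last step left them, time stands still between calls to the robot, and variables do not carry over. Pictures are saved under pics/ and viewed, and the job is handed in when it is done.

```bash
mkdir -p pics; ls; python3 - <<'E'
from workcell import *
import cv2
print(sense())
for n in("side","top","wrist"):
    c=get_calibration(n);print(n,c["mtx"].round(1).tolist(),c["T"].round(4).tolist())
    cv2.imwrite(f"pics/{n}0.png",grab_frame(n))
E
```

```text
pics
{'t': 0.0, 'joint_pos': array([ 9.38197356e-01,  2.59369625e-01,  1.53609282e+00,  4.66818553e-06,
        1.34798804e+00, -2.02815380e-01]), 'qvel': array([ 0.00031622, -0.00079048, -0.000721  ,  0.00182687,  0.00066749,
       -0.00192085]), 'effort': array([-6.45851942e-04, -4.46035016e+01, -2.90563184e+01, -3.73666744e-04,
        1.21560681e-02,  2.13505041e-05]), 'position': array([0.22883741, 0.49955369, 0.23045645]), 'tool_rot': array([-3.78909774e-04,  2.13242127e-01,  9.76998942e-01, -8.48126031e-04]), 'wrist_force': array([ 0.03953364,  0.85040719, -0.52691336]), 'moment': array([-0.06756794, -0.02009342, -0.00043805]), 'width': 0.9962030435417476}
side [[480.5, 0.0, 257.1], [0.0, 480.5, 195.5], [0.0, 0.0, 1.0]] [[0.9951, -0.0561, 0.0814, 0.4296], [-0.0979, -0.4415, 0.8919, -0.9911], [-0.0141, -0.8955, -0.4448, 0.6949], [0.0, 0.0, 0.0, 1.0]]
top [[361.9, 0.0, 253.5], [0.0, 361.9, 198.3], [0.0, 0.0, 1.0]] [[0.0059, -0.9819, 0.1891, 0.351], [-0.9995, -0.0119, -0.0303, 0.0614], [0.032, -0.1888, -0.9815, 1.0952], [0.0, 0.0, 0.0, 1.0]]
wrist [[287.2, 0.0, 259.4], [0.0, 287.2, 194.8], [0.0, 0.0, 1.0]] [[0.4163, 0.872, 0.2575, 0.1629], [0.9092, -0.3988, -0.1194, 0.5298], [-0.0014, 0.2839, -0.9589, 0.3727], [0.0, 0.0, 0.0, 1.0]]
```

View pics/side0.png

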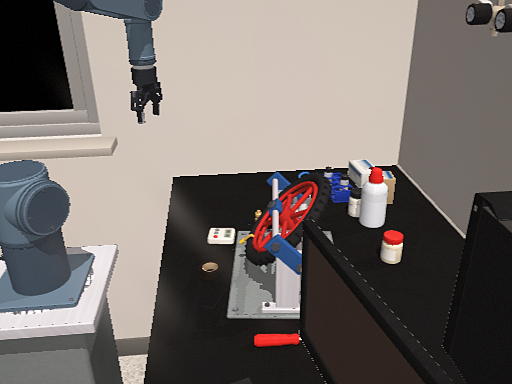

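View pics/top0.png

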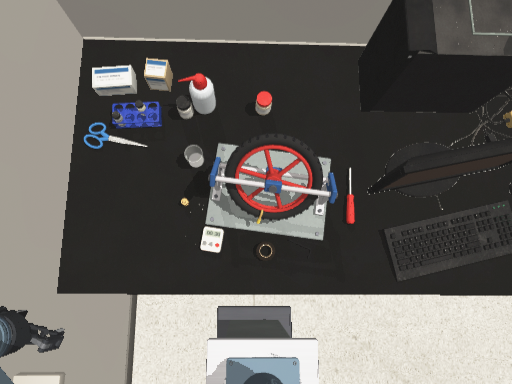

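View pics/wrist0.png

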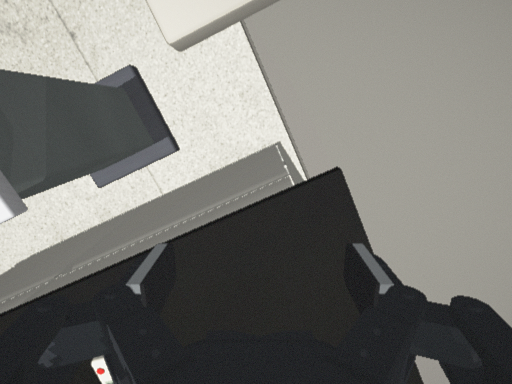

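The top view shows the wheel at about (272,182), the stem near its bottom at (261,214), and bystanders at left, front and right. I'll zoom in.

```bash
python3 - <<'E'
import cv2
a=cv2.imread("pics/top0.png")[125:270,180:360];cv2.imwrite("pics/topz.png",cv2.resize(a,None,fx=4.1,fy=4.1,interpolation=cv2.INTER_CUBIC))
a=cv2.imread("pics/side0.png")[160:330,190:350];cv2.imwrite("pics/sidez.png",cv2.resize(a,None,fx=3.5,fy=3.5,interpolation=cv2.INTER_CUBIC))
E
```

```text
(no output)
```

View pics/topz.png

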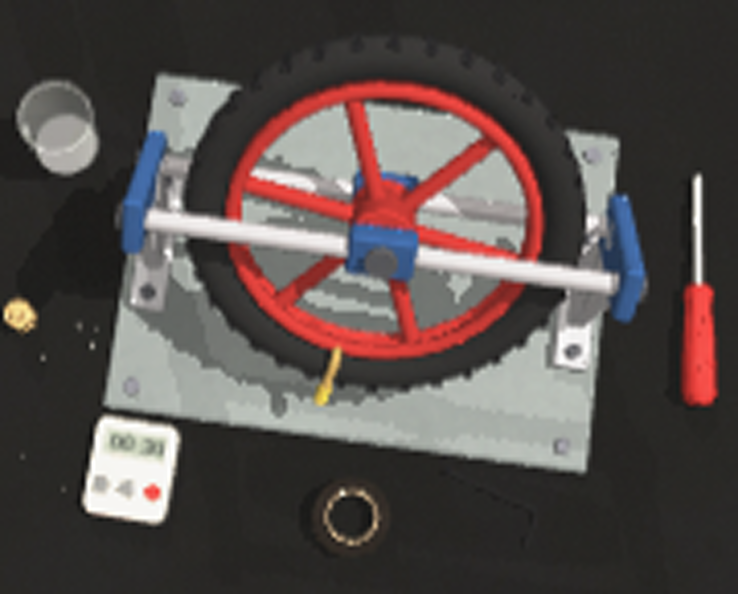

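View pics/sidez.png

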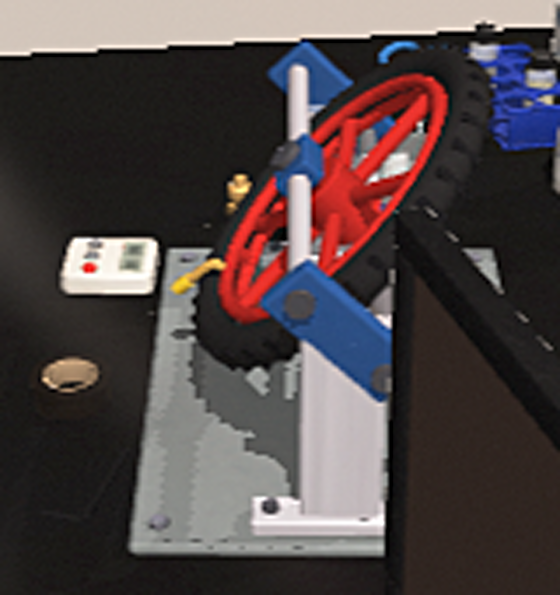

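```bash
cat > h.py <<'E'
import numpy as np, cv2
from workcell import *
def ray(n,uv,cal=None):
    c=cal or get_calibration(n);K=c["mtx"];T=c["T"]
    d=T[:3,:3]@np.linalg.inv(K)@[uv[0],uv[1],1];return T[:3,3],d
def onplane(n,uv,p,nv,cal=None):
    o,d=ray(n,uv,cal);return o+d*((np.dot(nv,np.array(p)-o))/np.dot(nv,d))
def proj(n,P,cal=None):
    c=cal or get_calibration(n);T=c["T"];q=T[:3,:3].T@(np.array(P)-T[:3,3]);q=c["mtx"]@(q/q[2]);return q[:2]
E
python3 - <<'E'
from h import *
z=[(158,72),(620,137),(585,472),(105,405)]
P=[onplane("top",(180+u/4.1,125+v/4.1),[0,0,.01],[0,0,1]) for u,v in z]
for p in P:print(p.round(4))
P=np.array(P);c=P.mean(0)
print("c",c, [np.linalg.norm(P[i]-P[(i+1)%4]).round(3) for i in range(4)])
yv=(P[0]+P[3]-P[1]-P[2]);yaw=np.arctan2(-yv[0],yv[1]);xv=P[0]+P[1]-P[2]-P[3];print(yaw,np.arctan2(xv[1],xv[0]))
# rim ellipse
a=cv2.imread("pics/top0.png").astype(int);m=((a[:,:,2]>120)&(a[:,:,1]<70)&(a[:,:,0]<70)).astype(np.uint8);m[:,:220]=0;m[:,335:]=0;m[:130]=0;m[230:]=0
pts=cv2.findNonZero(m);h=cv2.convexHull(pts);(cx,cy),ax,an=cv2.fitEllipse(h);print((cx,cy),ax,an)
E
```

```text
[0.7369 0.1387 0.01  ]
[ 0.6907 -0.2158  0.01  ]
[ 0.4345 -0.181   0.01  ]
[0.4804 0.1713 0.01  ]
c [ 0.58561947 -0.02170623  0.01      ] [np.float64(0.358), np.float64(0.259), np.float64(0.355), np.float64(0.259)]
-0.12954920580935864 -0.13055770773355466
(273.3054504394531, 178.20294189453125) (67.6275863647461, 77.0927505493164) 91.63117218017578
```

```bash
cat >> h.py <<'E'
yaw=-0.13;c,s=np.cos(yaw),np.sin(yaw)
R=np.array([[c,-s,0],[s,c,0],[0,0,1]]);O=np.array([.5856,-.0217,0])
q=.5**.5
U=R@[q,0,q];Y=R@[0,1.,0];A=R@[q,0,-q];H=O+np.array([0,0,.15])
def wh(uv,off,n="top",cal=None):  # polar (deg cw from top, radius mm) at offset off before plane
    p=onplane(n,uv,H-A*off,A,cal)-H
    u,l=p@U,-p@Y
    return np.degrees(np.arctan2(l,u)).round(1),(np.hypot(u,l)*1000).round(1)
def W(u,l,a): # m: up lean, right(-y), along axle -> world
    return H+U*u-Y*l+A*a
E
python3 - <<'E'
from h import *
print("H",H,"hub px",proj("top",H),"rim fit 273.3,178.2")
Z=lambda u,v:(180+u/4.1,125+v/4.1)
print("tip",wh(Z(321,400),.02),"stem root",wh(Z(337,350),.02))
for n,p in dict(a=(352,105),b=(488,145),c=(250,185),d=(510,253),e=(285,300),f=(410,335)).items():print(n,wh(Z(*p),0))
for n,P in dict(blockfront=W(0,0,-.046),axle=W(0,0,-.052),barL=W(0,-.15,-.036),barR=W(0,.15,-.036)).items():
  p=proj("top",P);print(n,((p-[180,125])*4.1).round(0))
E
```

```text
H [ 0.5856 -0.0217  0.15  ] hub px [273.62469658 179.38715803] rim fit 273.3,178.2
tip (np.float64(-170.4), np.float64(138.9)) stem root (np.float64(-169.2), np.float64(94.2))
a (np.float64(-21.7), np.float64(87.8))
b (np.float64(40.0), np.float64(87.7))
c (np.float64(-81.0), np.float64(91.3))
d (np.float64(96.2), np.float64(86.1))
e (np.float64(-141.1), np.float64(91.6))
f (np.float64(160.0), np.float64(91.2))
blockfront [382. 260.]
axle [382. 265.]
barL [149. 219.]
barR [615. 285.]
```

```bash
cat >> h.py <<'E'
from scipy.spatial.transform import Rotation as Ro
RT=np.column_stack([-U,Y,A])   # target tool axes
def rel(targets,state=None):
    s=state or sense();w=s["tool_rot"];R0=Ro.from_quat([w[1],w[2],w[3],w[0]]);p=s["position"]
    for T,frac in targets:
        D=(R0.inv()*Ro.from_matrix(RT)).as_rotvec()*frac
        print(D.round(3).tolist(),(R0.inv().apply(np.array(T)-p)*1000).round(1).tolist(),np.round(T,3))
def whpose():
    p=sense()["position"]-H
    return "u,l,a mm",(1000*np.array([p@U,-p@Y,p@A])).round(1)
E
python3 - <<'E'
from h import *
print("det",np.linalg.det(RT), W(.038,-.046,-.1),W(.038,-.046,.009))
rel([((.33,.38,.35),.5),((.40,.22,.35),.8),((.45,.1,.33),1),(W(.038,-.046,-.12),1)])
E
```

```text
det 1.0000000000000002 [0.54809248 0.02959509 0.24758074] [0.62451676 0.01960358 0.1705061 ]
[-0.06, -0.39, -0.142] [-141.7, -66.8, -119.3] [0.33 0.38 0.35]
[-0.095, -0.624, -0.227] [-272.0, -183.1, -119.2] [0.4  0.22 0.35]
[-0.119, -0.78, -0.284] [-367.5, -271.3, -99.1] [0.45 0.1  0.33]
[-0.119, -0.78, -0.284] [-472.5, -298.5, -30.8] [0.534 0.031 0.262]
```

```bash
python3 -m creep '[[[-0.015,-0.1,-0.035,-35,-17,-30,100],[-0.03,-0.2,-0.07,-71,-33,-60,255],[-0.045,-0.3,-0.105,-106,-50,-90,255],[-0.06,-0.39,-0.142,-142,-67,-119,255],[-0.07,-0.47,-0.17,-185,-106,-119,255],[-0.083,-0.55,-0.2,-229,-144,-119,255],[-0.095,-0.624,-0.227,-272,-183,-119,255],[-0.103,-0.68,-0.245,-304,-212,-112,255],[-0.111,-0.73,-0.265,-336,-242,-105,255],[-0.119,-0.78,-0.284,-367,-271,-99,255],[-0.119,-0.78,-0.284,-367,-271,-99,255],[-0.119,-0.78,-0.284,-367,-271,-99,255]]]' 20
python3 - <<'E'
from h import *
print(whpose(),sense()["joint_pos"].round(2),sense()["wrist_force"])
rel([(W(.038,-.046,-.12),1),(W(.038,-.046,-.08),1)])
cv2.imwrite("pics/w1.png",grab_frame("wrist"));cv2.imwrite("pics/s1.png",grab_frame("side"))
E
```

```text
t: 1.65
position: [0.4498, 0.1006, 0.3305]
tool_rot: [0.382, 0.061, 0.922, -0.024]
wrist_force: [-0.9, -0.2, 0.7]
width: -0.0
('u,l,a mm', array([  21.2, -103.6, -234.1])) [ 0.11 -0.37  2.13 -0.28  0.63 -1.17] [-0.93513134 -0.1818064   0.67277108]
[0.0, 0.001, -0.002] [-16.8, -57.6, 114.1] [0.534 0.031 0.262]
[0.0, 0.001, -0.002] [-16.8, -57.7, 154.1] [0.562 0.028 0.233]
```

View pics/w1.png

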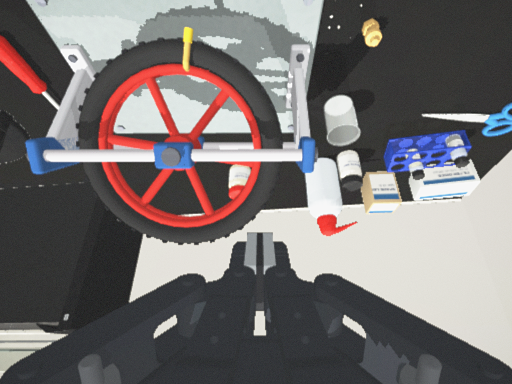

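View pics/s1.png

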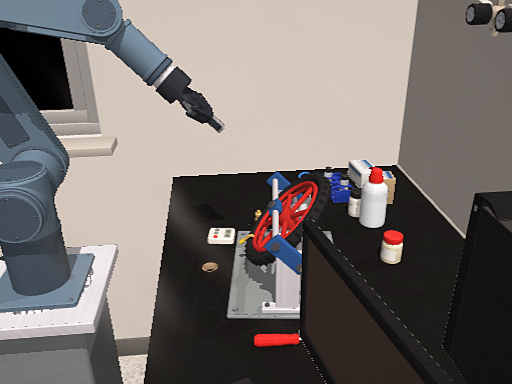

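The wrist view shows the whole wheel: axle end at about (170,156), stem tip at (188,28), and the shut fingertips at (259,233). I'll check the hub with it.

```bash
python3 - <<'E'
from h import *
n="wrist"
print("axle",proj(n,W(0,0,-.052)),"tip",proj(n,W(np.cos(np.radians(-170.5))*.14,np.sin(np.radians(-170.5))*.14,-.02)))
print(wh((188,28),.02,n),wh((187,65),.02,n))
for p in [(150,90),(219,95),(110,140),(147,205),(200,205)]:print(p,wh(p,0,n))
a=cv2.imread("pics/w1.png").astype(int);m=((a[:,:,2]>110)&(a[:,:,1]<70)&(a[:,:,0]<70)).astype(np.uint8);m[:,:96]=0;m[:,266:]=0;m[232:]=0
h=cv2.convexHull(cv2.findNonZero(m));e=cv2.fitEllipse(h);print(e)
t=np.linspace(0,2*np.pi,90);E=np.array([proj(n,W(.1*np.cos(x),.1*np.sin(x),-.007)) for x in t],np.float32);print(cv2.fitEllipse(E))
print("tcp px",proj(n,sense()["position"]))
# front bar ends
print(proj(n,W(0,.15,-.036)),proj(n,W(0,-.15,-.036)))
E
```

```text
axle [166.16253726 156.89955778] tip [184.53160001  27.62388129]
(np.float64(-168.9), np.float64(140.3)) (np.float64(-167.0), np.float64(102.8))
(150, 90) (np.float64(158.7), np.float64(79.9))
(219, 95) (np.float64(-140.9), np.float64(88.5))
(110, 140) (np.float64(98.9), np.float64(88.3))
(147, 205) (np.float64(33.3), np.float64(89.7))
(200, 205) (np.float64(-17.6), np.float64(78.7))
((179.37371826171875, 145.1945343017578), (157.46475219726562, 169.92991638183594), 135.8043670654297)
((176.37474060058594, 145.2538299560547), (150.47872924804688, 163.2607879638672), 135.0862274169922)
tcp px [259.71485417 248.69767057]
[ 43.56245604 154.75680177] [296.65291279 154.75762772]
```

```bash
sed -i 's/^q=.5\*\*.5/O=O+R@[0,.002,0];q=.5**.5/' h.py
python3 -m creep '[[[0,0,0,-6,-18,50,255],[0,0,0,-12,-36,90,255],[0,0,0,-19,-54,125,255],[0,0,0,-19,-54,145,255],[0,0,0,-19,-54,145,255],[0,0,0,-19,-54,145,255]]]'
python3 - <<'E'
from h import *
print(whpose(),sense()["wrist_force"])
cv2.imwrite("pics/w2.png",grab_frame("wrist"));cv2.imwrite("pics/t2.png",grab_frame("top"))
E
```

```text
t: 2.5
position: [0.5578, 0.0342, 0.2416]
tool_rot: [0.382, 0.059, 0.922, -0.024]
wrist_force: [-0.2, -0.3, 0.3]
width: -0.002
('u,l,a mm', array([ 40.2, -49.8, -89.4])) [-0.23165703 -0.2762503   0.28058765]
```

View pics/w2.png

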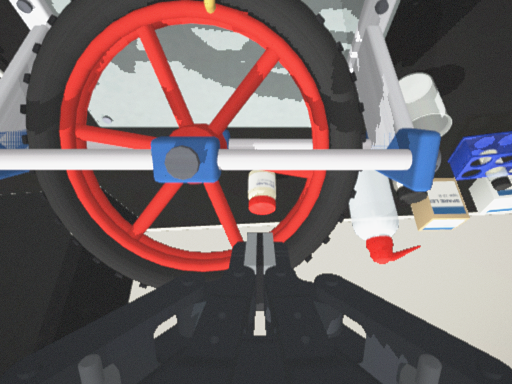

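View pics/t2.png

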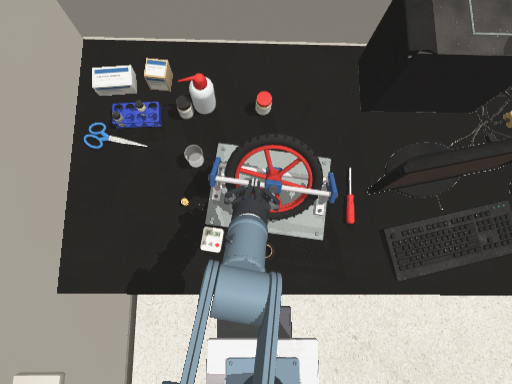

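```bash
python3 - <<'E'
from h import *
print(proj("wrist",W(0,0,-.052)),wh((235,240),0,"wrist"),wh((215,195),0,"wrist"))
E
python3 -m creep '[[[0,0,0,0,0,20,255],[0,0,0,0,0,40,255],[0,0,0,0,0,55,255],[0,0,0,0,0,65,255],[0,0,0,0,0,75,255],[0,0,0,0,0,82,255],[0,0,0,0,0,82,255]]]'
python3 - <<'E'
from h import *
print(whpose(),sense()["wrist_force"])
cv2.imwrite("pics/w3.png",grab_frame("wrist"))
E
```

```text
[181.60541437 162.63625328] (np.float64(-19.5), np.float64(83.3)) (np.float64(-18.0), np.float64(38.8))
t: 3.48
position: [0.617, 0.0235, 0.2042]
tool_rot: [0.366, 0.06, 0.929, -0.022]
wrist_force: [0.1, 0.9, 0.6]
width: -0.0
('u,l,a mm', array([ 56.2, -46.9, -20.5])) [0.05815063 0.90157123 0.56254807]
```

View pics/w3.png

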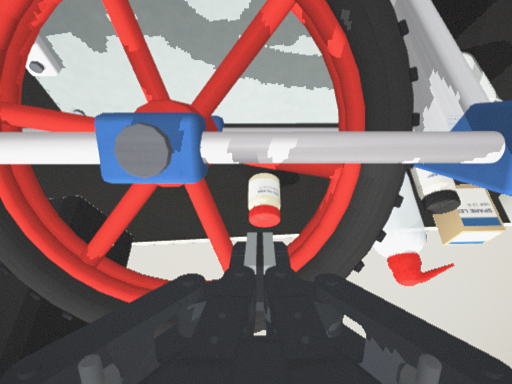

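```bash
python3 - <<'E'
from h import *
s=sense();print(s["joint_pos"].round(3),s["qvel"].round(3))
r=Ro.from_quat(np.roll(s["tool_rot"],-1)).as_matrix();print((RT.T@r).round(3))
E
```

```text
[-0.154  0.089  2.084  0.096  0.22  -1.682] [-0.    -0.007  0.008 -0.     0.001  0.   ]
[[ 0.999 -0.001  0.035]
 [ 0.001  1.     0.004]
 [-0.035 -0.004  0.999]]
```

The wrist limit (J5 = 0.22) blocks the full 45° tilt this far in. I'll back out and use about 30° of tilt instead.

```bash
python3 -m creep '[[[0,0,0,0,0,-20,255],[0,0,0,0,0,-40,255],[0,0,0,0,0,-60,255],[0,0,0,0,0,-60,255]]]'
cat >> h.py <<'E'
def setdev(deg):
    global RT
    RT=np.column_stack([-U,Y,A])@Ro.from_rotvec([0,np.radians(deg),0]).as_matrix()
setdev(15)
E
python3 - <<'E'
from h import *
s=sense();print(s["joint_pos"].round(3),whpose())
print((RT[:,2]).round(2))
rel([(W(.038,-.049,-.06),1),(W(.038,-.049,.012),1)])
E
```

```text
t: 4.03
position: [0.576, 0.0288, 0.2499]
tool_rot: [0.367, 0.06, 0.928, -0.022]
wrist_force: [0.8, 0.1, 0.0]
width: 0.001
[-0.158 -0.056  2.098  0.069  0.347 -1.656] ('u,l,a mm', array([ 59.3, -46.9, -82. ]))
[ 0.5  -0.06 -0.87]
[0.004, 0.23, 0.0] [20.6, 2.0, 22.6] [0.577 0.031 0.219]
[0.004, 0.23, 0.0] [18.3, 1.7, 94.6] [0.627 0.024 0.168]
```

```bash
python3 -m creep '[[[0,0.1,0,8,1,5,255],[0,0.2,0,16,2,10,255],[0.004,0.23,0,20.5,2,15,255],[0.004,0.23,0,20.5,2,22,255],[0.004,0.23,0,20.5,2,22,255],[0.004,0.23,0,20.5,2,22,255]]]'
python3 - <<'E'
from h import *
s=sense();print(s["joint_pos"].round(3),whpose(),s["wrist_force"])
rel([(W(.038,-.049,-.02),1),(W(.038,-.049,.012),1)])
E
```

```text
t: 4.78
position: [0.576, 0.0309, 0.2177]
tool_rot: [0.257, 0.063, 0.964, -0.017]
wrist_force: [-0.2, -0.6, -0.0]
width: -0.005
[-0.144  0.049  1.947  0.013  0.626 -1.594] ('u,l,a mm', array([ 36.3, -48.9, -59.5])) [-0.23354832 -0.598252   -0.01317943]
[0.0, -0.003, 0.0] [-12.0, 0.1, 37.7] [0.605 0.027 0.191]
[0.0, -0.003, 0.0] [-20.3, 0.1, 68.6] [0.627 0.024 0.168]
```

```bash
python3 -m creep '[[[0,0,0,-4,0,12,255],[0,0,0,-8,0,25,255],[0,0,0,-12,0,38,255],[0,0,0,-15,0,48,255],[0,0,0,-18,0,58,255],[0,0,0,-20,0,68,255],[0,0,0,-20,0,68,255],[0,0,0,-20,0,68,255]]]'
python3 - <<'E'
from h import *
s=sense();print(s["joint_pos"].round(3),whpose(),s["wrist_force"])
cv2.imwrite("pics/w4.png",grab_frame("wrist"));cv2.imwrite("pics/s4.png",cv2.resize(grab_frame("side")[130:330,150:400],None,fx=3,fy=3))
E
```

```text
t: 5.78
position: [0.6271, 0.0242, 0.1693]
tool_rot: [0.257, 0.063, 0.964, -0.017]
wrist_force: [-0.4, -0.7, -0.3]
width: 0.002
[-0.143  0.199  1.907  0.013  0.515 -1.594] ('u,l,a mm', array([ 38.5, -48.9,  11.3])) [-0.42965487 -0.72055304 -0.30327504]
```

View pics/w4.png

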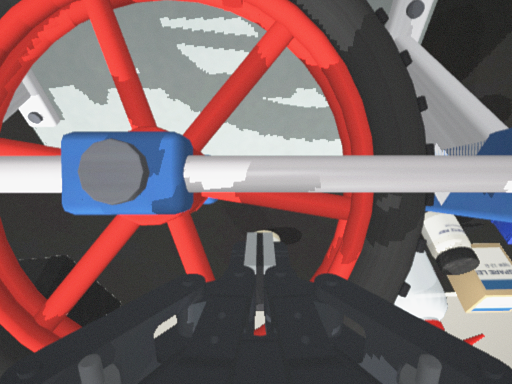

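View pics/s4.png

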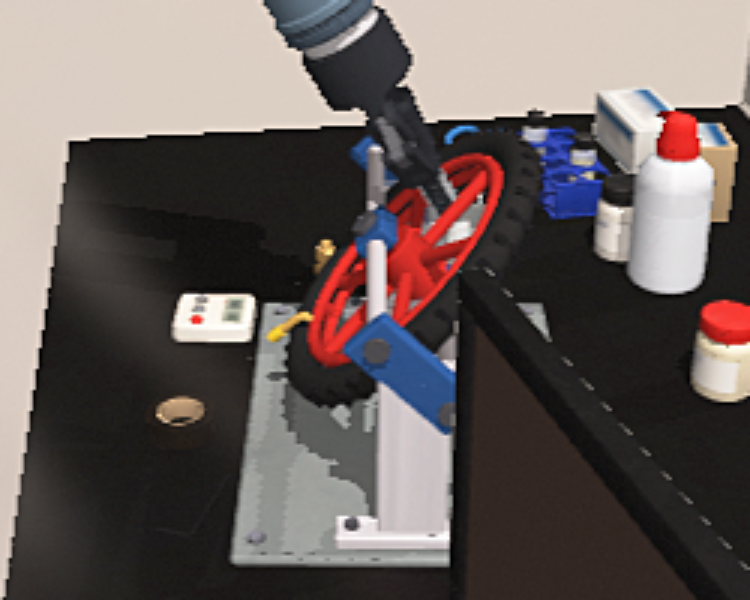

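The fingers sit inside the sector left of the spoke at (190,250), touching nothing. First part of stroke one follows.

```bash
python3 -m creep '[[[0,0,0,-5,-5,-1.4,255],[0,0,0,-10,-10.7,-2.7,255],[0,0,0,-14,-17,-3.8,255],[0,0,0,-17.5,-23.7,-4.7,255],[0,0,0,-20,-30.8,-5.4,255],[0,0,0,-21.8,-38,-5.9,255],[0,0,0,-22.6,-45.7,-6.1,255],[0,0,0,-22.5,-53,-6,255],[0,0,0,-22.5,-53,-6,255]]]'
python3 - <<'E'
from h import *
s=sense();print(s["joint_pos"].round(3),whpose(),s["wrist_force"])
cv2.imwrite("pics/w5.png",grab_frame("wrist"))
E
```

```text
t: 7.0
position: [0.6372, -0.0318, 0.1862]
tool_rot: [0.258, 0.063, 0.964, -0.017]
wrist_force: [-0.1, -0.3, 0.0]
width: 0.002
[-0.261  0.19   1.87   0.12   0.566 -1.785] ('u,l,a mm', array([62.7,  5.3, 11.5])) [-0.11458278 -0.27946544  0.00831217]
```

View pics/w5.png

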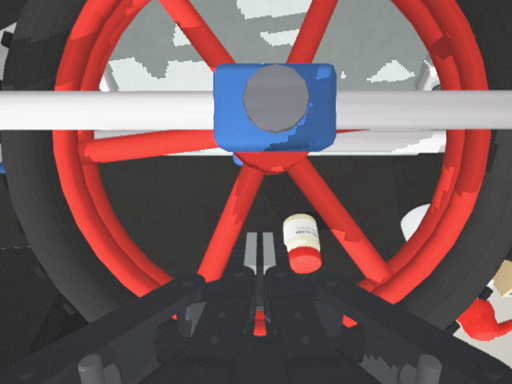

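```bash
python3 -m creep '[[[0,0,0,2,-7.6,0.5,255],[0,0,0,4,-15,1.1,255],[0,0,0,6.8,-22,1.8,255],[0,0,0,10.3,-28.5,2.8,255],[0,0,0,14.7,-34.6,3.9,255],[0,0,0,18.3,-38.5,4.9,255],[0,0,0,18.3,-38.5,4.9,255]]]'
python3 - <<'E'
from h import *
s=sense();print(s["joint_pos"].round(3),whpose(),s["wrist_force"])
cv2.imwrite("pics/w6.png",grab_frame("wrist"))
E
```

```text
t: 7.92
position: [0.6181, -0.0676, 0.172]
tool_rot: [0.257, 0.063, 0.964, -0.017]
wrist_force: [0.6, 0.9, -0.3]
width: 0.003
[-0.352  0.18   1.924  0.214  0.538 -1.948] ('u,l,a mm', array([42.5, 43.3, 11.5])) [ 0.5667013   0.87451295 -0.30542509]
```

View pics/w6.png

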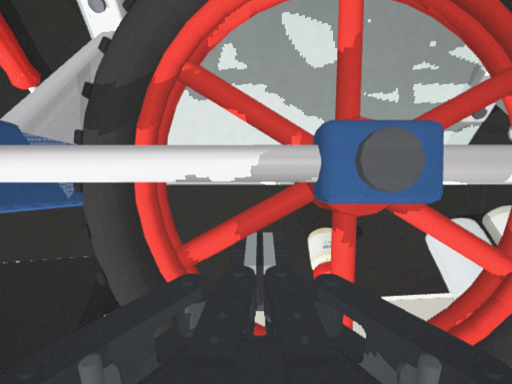

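The wheel followed: spokes are now near 60°, 0° and −60°. Next I'll back off, retract, shift to the next sector and reinsert.

```bash
python3 -m creep '[[[0,0,0,-3,4,-0.8,255],[0,0,0,0,4,-12,255],[0,0,0,3,4,-23,255],[0,0,0,6,4,-35,255],[0,0,0,4,25,-36,255],[0,0,0,1,50,-36,255],[0,0,0,-1.7,74,-36.7,255],[0,0,0,-1.7,74,-36.7,255],[0,0,0,-1.7,74,-36.7,255]]]'
python3 - <<'E'
from h import *
s=sense();print(s["joint_pos"].round(3),whpose(),s["wrist_force"])
cv2.imwrite("pics/w7.png",grab_frame("wrist"))
rel([(W(.0537,-.031,-.0),1),(W(.0537,-.031,.0115),1)])
E
```

```text
t: 9.1
position: [0.611, 0.0084, 0.2052]
tool_rot: [0.257, 0.063, 0.964, -0.017]
wrist_force: [0.3, -0.4, -0.2]
width: -0.002
[-0.185  0.123  1.898  0.049  0.601 -1.659] ('u,l,a mm', array([ 54.1, -31.1, -24. ])) [ 0.34217268 -0.41074034 -0.24898753]
[-0.0, -0.003, -0.0] [-5.9, 0.2, 23.1] [0.628 0.006 0.188]
[-0.0, -0.003, -0.0] [-8.9, 0.2, 34.2] [0.636 0.005 0.18 ]
```

View pics/w7.png

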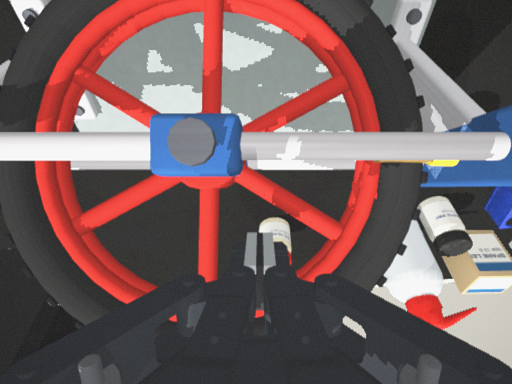

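```bash
python3 -m creep '[[[0,0,0,-3,0,12,255],[0,0,0,-6,0,23,255],[0,0,0,-9,0,34,255],[0,0,0,-9,0,34,255]]]'
python3 - <<'E'
from h import *
s=sense();print(whpose(),s["wrist_force"])
t=np.radians([-23,-16,-9,-2,5,12,19,26,33,39])
rel([(W(.062*np.cos(x),.062*np.sin(x),.0115),0) for x in t])
E
```

```text
t: 9.65
position: [0.6359, 0.0051, 0.1783]
tool_rot: [0.256, 0.063, 0.965, -0.017]
wrist_force: [0.3, -0.1, 0.9]
width: -0.004
('u,l,a mm', array([ 52.8, -31.1,  12.8])) [ 0.26860649 -0.06823077  0.8571892 ]
[0.0, -0.0, -0.0] [-3.7, -6.9, -2.4] [ 0.637 -0.002  0.182]
[0.0, -0.0, -0.0] [-6.2, -14.0, -3.1] [ 0.638 -0.009  0.184]
[0.0, -0.0, -0.0] [-7.8, -21.4, -3.5] [ 0.638 -0.017  0.185]
[0.0, -0.0, -0.0] [-8.5, -28.9, -3.7] [ 0.638 -0.024  0.186]
[0.0, -0.0, -0.0] [-8.3, -36.5, -3.7] [ 0.637 -0.032  0.186]
[0.0, -0.0, -0.0] [-7.2, -44.0, -3.4] [ 0.635 -0.039  0.185]
[0.0, -0.0, -0.0] [-5.3, -51.3, -2.8] [ 0.632 -0.046  0.183]
[0.0, -0.0, -0.0] [-2.5, -58.3, -2.1] [ 0.629 -0.053  0.181]
[0.0, -0.0, -0.0] [1.1, -64.9, -1.1] [ 0.626 -0.059  0.179]
[0.0, -0.0, -0.0] [4.8, -70.1, -0.1] [ 0.623 -0.064  0.176]
```

```bash
python3 -m creep '[[[0,0,0,-3.7,-7,-1.4,255],[0,0,0,-6.2,-14,-2.1,255],[0,0,0,-7.8,-21.4,-2.5,255],[0,0,0,-8.5,-29,-2.7,255],[0,0,0,-8.3,-36.5,-2.7,255],[0,0,0,-7.2,-44,-2.4,255],[0,0,0,-5.3,-51.3,-1.8,255],[0,0,0,-2.5,-58.3,-1.1,255],[0,0,0,1.1,-65,-0.1,255],[0,0,0,4.8,-70,0.9,255],[0,0,0,4.8,-70,0.9,255]]]'
python3 - <<'E'
from h import *
s=sense();print(whpose(),s["wrist_force"])
cv2.imwrite("pics/w8.png",grab_frame("wrist"))
E
```

```text
t: 11.02
position: [0.6228, -0.0644, 0.1765]
tool_rot: [0.257, 0.063, 0.964, -0.017]
wrist_force: [-0.4, 0.4, -0.3]
width: -0.003
('u,l,a mm', array([48.7, 39.5, 11.3])) [-0.36036525  0.43912003 -0.32604682]
```

View pics/w8.png

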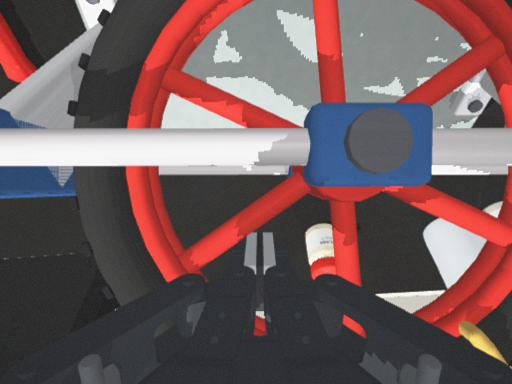

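```bash
python3 -m creep '[[[0,0,0,-3,4,-0.8,255],[0,0,0,0,4,-12,255],[0,0,0,3,4,-23,255],[0,0,0,6.5,4,-36,255],[0,0,0,10,25,-36,255],[0,0,0,14,47,-36,255],[0,0,0,17.5,68.5,-35.7,255],[0,0,0,17.5,68.5,-35.7,255],[0,0,0,17.5,68.5,-35.7,255]]]'
python3 - <<'E'
from h import *
s=sense();print(whpose(),s["wrist_force"])
cv2.imwrite("pics/w9.png",grab_frame("wrist"));cv2.imwrite("pics/t9.png",cv2.resize(grab_frame("top")[125:255,190:350],None,fx=4,fy=4))
print(proj("wrist",W(0,0,-.052)))
E
```

```text
t: 12.2
position: [0.5993, 0.0084, 0.1996]
tool_rot: [0.257, 0.063, 0.964, -0.017]
wrist_force: [-0.5, 1.0, 0.5]
width: 0.003
('u,l,a mm', array([ 41.9, -29.6, -28.3])) [-0.54301701  1.04807325  0.47385437]
[196.33774653 169.00593944]
```

View pics/w9.png

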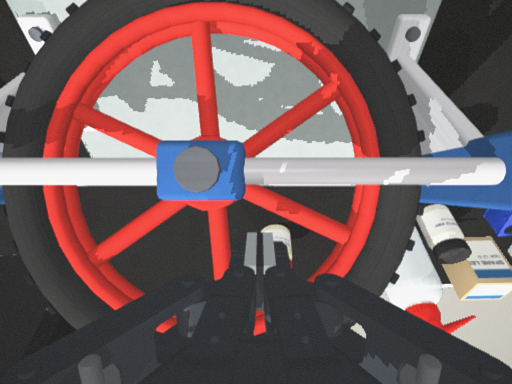

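View pics/t9.png

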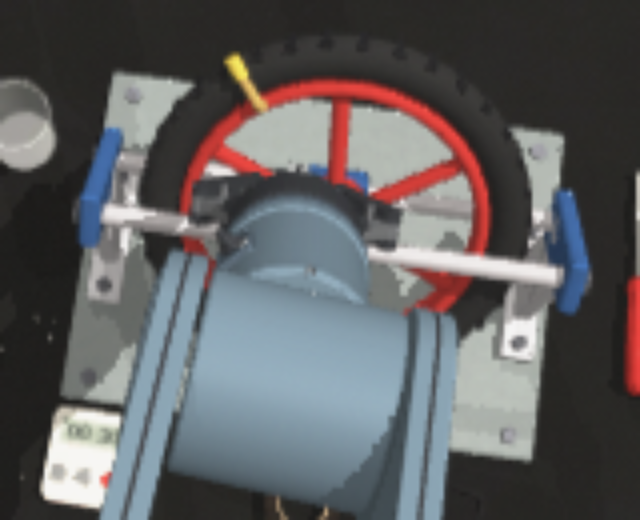

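The top view shows the stem tip at (248,139.5) and its root at (256,152).

```bash
python3 - <<'E'
from h import *
Z=lambda u,v:(190+u/4,125+v/4)
print(wh(Z(233,58),.02),wh(Z(265,105),.02),wh(Z(341,105),0),wh(Z(455,168),0),wh(Z(225,155),0))
rel([(W(.041,-.030,.009),0)])
E
```

```text
(np.float64(-34.2), np.float64(138.8)) (np.float64(-32.4), np.float64(101.8)) (np.float64(-4.4), np.float64(83.7)) (np.float64(56.0), np.float64(89.4)) (np.float64(-64.9), np.float64(84.2))
[-0.0, -0.0, -0.0] [-8.8, 0.9, 35.9] [0.625 0.005 0.173]
```

```bash
python3 -m creep '[[[0,0,0,-3,0,12,255],[0,0,0,-6,0,24,255],[0,0,0,-9,0,36,255],[0,0,0,-9,0,36,255],[0,0,0,-13.7,-5.6,34.7,255],[0,0,0,-18.4,-11.5,33.5,255],[0,0,0,-21,-17.6,32.7,255],[0,0,0,-22,-23,32.5,255],[0,0,0,-22.4,-28,32.4,255],[0,0,0,-22.3,-32,32.4,255],[0,0,0,-22,-36,32.5,255],[0,0,0,-22,-36,32.5,255]]]'
python3 - <<'E'
from h import *
s=sense();print(whpose(),s["wrist_force"])
cv2.imwrite("pics/t10.png",cv2.resize(grab_frame("top")[125:255,190:350],None,fx=4,fy=4))
E
```

```text
t: 13.8
position: [0.6298, -0.0323, 0.182]
tool_rot: [0.257, 0.063, 0.964, -0.017]
wrist_force: [0.0, 1.7, -0.1]
width: 0.003
('u,l,a mm', array([54.6,  6.8,  9.3])) [ 0.00198632  1.744988   -0.06438995]
```

View pics/t10.png

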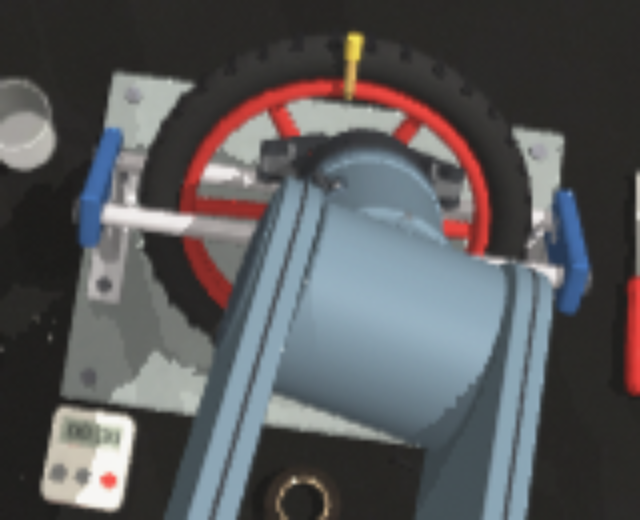

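```bash
python3 - <<'E'
from h import *
Z=lambda u,v:(190+u/4,125+v/4)
print(wh(Z(355,35),.02),wh(Z(350,95),.02),wh(Z(277,110),0),wh(Z(413,123),0))
E
```

```text
(np.float64(-2.5), np.float64(141.2)) (np.float64(-1.7), np.float64(101.0)) (np.float64(-32.3), np.float64(87.1)) (np.float64(27.9), np.float64(88.2))
```

```bash
python3 -m creep '[[[0,0,0,0.3,-1,0,255],[0,0,0,0.5,-2,0,255],[0,0,0,0.5,-2,0,255],[0,0,0,-0.5,2,0,255],[0,0,0,-0.5,5,0,255],[0,0,0,2,5,-11,255],[0,0,0,5,5,-22,255],[0,0,0,10,5,-40,255],[0,0,0,16,5,-65,255],[0,0,0,24,5,-95,255],[0,0,0,24,5,-130,255],[0,0,0,24,5,-130,255]]]'
python3 - <<'E'
from h import *
s=sense();print(whpose(),s["wrist_force"])
cv2.imwrite("pics/t11.png",cv2.resize(grab_frame("top")[125:255,190:350],None,fx=4,fy=4));cv2.imwrite("pics/w11.png",grab_frame("wrist"))
E
```

```text
t: 15.35
position: [0.5457, -0.0158, 0.2866]
tool_rot: [0.26, 0.063, 0.963, -0.017]
wrist_force: [-0.9, -0.7, 0.0]
width: -0.001
('u,l,a mm', array([  68.1,    1.3, -125.1])) [-0.92830958 -0.66537465  0.04022958]
```

View pics/t11.png

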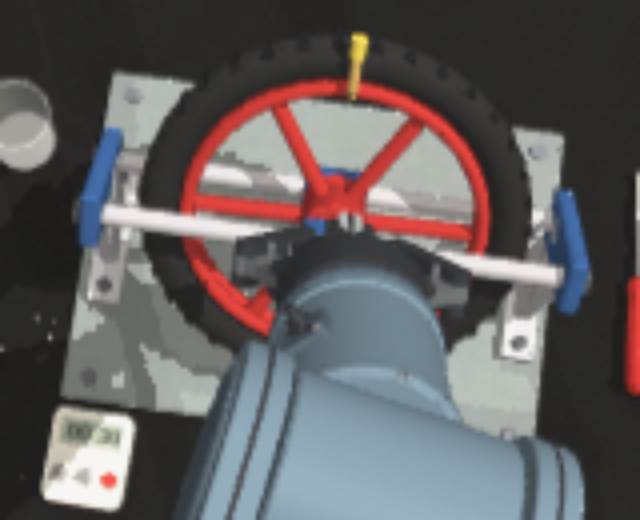

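View pics/w11.png

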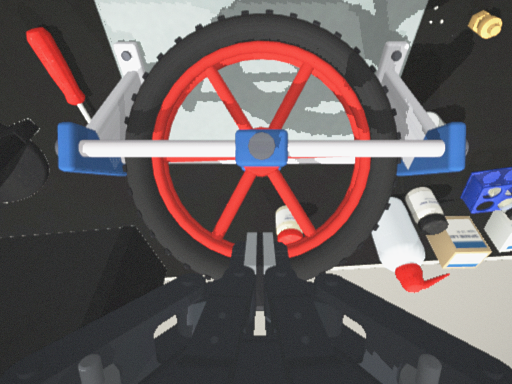

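```bash
python3 - <<'E'
from h import *
Z=lambda u,v:(190+u/4,125+v/4)
print(wh(Z(360,35),.02),wh(Z(353,97),.02),wh(Z(280,110),0),wh(Z(417,124),0),wh(Z(472,232),0),wh(Z(198,202),0))
g=grab_frame("top").astype(int);m=(g[:,:,2]>150)&(g[:,:,1]>110)&(g[:,:,0]<70);ys,xs=np.nonzero(m);k=(abs(xs-279)<8)&(abs(ys-140)<12);print(xs[k].mean(),ys[k].mean(),wh((xs[k].mean(),ys[k].mean()),.02))
for p in [(215,70),(308,70),(218,235),(312,240)]:print(p,wh(p,0,"wrist"))
E
```

```text
(np.float64(-1.3), np.float64(141.6)) (np.float64(-0.5), np.float64(99.9)) (np.float64(-31.1), np.float64(86.3)) (np.float64(29.5), np.float64(89.2)) (np.float64(87.7), np.float64(94.9)) (np.float64(-91.8), np.float64(90.6))
278.75 136.25 (np.float64(-2.2), np.float64(134.7))
(215, 70) (np.float64(151.8), np.float64(93.1))
(308, 70) (np.float64(-151.0), np.float64(93.8))
(218, 235) (np.float64(28.4), np.float64(87.6))
(312, 240) (np.float64(-31.4), np.float64(96.0))
```

```bash
python3 - <<'E'
from h import *
print(sense()["wrist_force"],sense()["t"],close_job())
E
```

```text
the job is handed in; nothing more can be done
[0.32181694 0.08200412 0.54383945] 15.5 None
```

I pushed the red spokes clockwise in three strokes through the upper half of the wheel. The gripper stayed shut and only the fingertips touched. A last push of about 2 mm trimmed the angle, then I drew the tool clear and handed in at 15.5 s.

- **Wheel position:** in the last top picture the stem tip reads −1° to −2° from the very top, which is about 3–5 mm to the left; the limit is 20 mm. The spokes agree, reading between −30.6° − 1° and ±30° − 2° of where they should be, in both the top and wrist pictures.
- **At rest:** I did not measure the wheel's speed. The fingers had already left the spokes before the last pictures, and the wheel is described as hardly coasting.
- **Contact:** the wrist force read near zero, at noise level, with the tool about 125 mm in front of the wheel. I saw no contact with the tyre, stem or bystanders, but I did not re-measure the bystanders' positions at the end.
- **What disagreed:** the wrist and top cameras differed by about 4 mm on the hub's sideways position. I used the mean.
- **What failed:** the first insertion, at the full 45° tilt, stopped at a wrist joint limit. I backed out and used about 30° instead.

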